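# Slide the pot into the ring clamp and lock it

## Robot

A 7-joint arm with a two-finger parallel gripper is mounted at the origin on a cart in front of the work surface, level with it; the furniture and walls round the work are solid. World frame = base frame: x ahead of the robot, y to its left, z up, the work surface at z = 0. Lengths are in m, angles in rad, forces in N, time in s.
With the tool pointing down it reaches from about 0.425 to 0.875 m from the base axis. Payload 4.7 kg.
Tool frame: the origin (TCP) lies midway between the tips of the shut fingers; the grasp point (between the pads) lies 19 mm behind it; z points along the fingers, y is the line along which they close (so a half turn about z gives the same grasp; the last joint's range is limited). The gripper opens to 87 mm and grips with 3 to 60 N. Pads are 19 mm wide; open, the fingers measure 117 mm over their backs; the gripper's body (75 mm by 190 mm) begins 51 mm behind the grasp point.
Start: joints at [-1.159, 0.321, -0.07, 1.45, 0.023, 1.371, -0.057], TCP at [0.252, 0.599, 0.223] pointing down, gripper open.
Joint ranges: [-2.86, 2.86], [-0.3, 2.09], [-1.38, 1.24], [0.06, 2.45], [-1.56, 4.7], [0.09, 2.05], [-2.69, 2.69]. Speed limits (rad/s): [2.57, 2.57, 3.14, 3.14, 3.14, 3.14, 3.14].

## Interface

Orientations are given as a rotation vector (axis times angle).
In Python, from bench import ctrl gives the robot as it stands.
- The arm moves only by the tool inch_along, called after "Request:" as a command line: name --argument value ..., lists and objects as JSON in quotes. Schema: {"type":"object","properties":{"offsets":{"type":"array","items":{"type":"array","prefixItems":[{"type":"array","items":{"type":"number"},"minItems":3,"maxItems":3},{"type":"number"},{"type":"number"}],"minItems":3,"maxItems":3},"minItems":1,"maxItems":20},"clamp_n":{"type":"number"},"only":{"type":"string"},"quiet":{"type":"boolean"},"lines":{"type":"string"}},"required":["offsets"],"additionalProperties":false}. offsets is a list of rows, 1 to 20 of them, each written [[dx, dy, dz], turn, opening]: dx, dy, dz in m, then a turn about the tool's z in rad, then the opening from 0.0 (shut) to 1.0 (fully open); each row is the pose to reach, as a shift and turn from the pose commanded when the call began, along the tool's axes at that moment; what a row does not reach only later rows make up. A row lasts 1/10 s, in which the tool goes at most 0.05 m and 0.15 rad, less where a joint would pass 70% of its speed; a pose out of reach is approached as far as the arm can. The fingers move at their own pace and stop on an object; clamp_n is the grip in N (left out, the last holds). Time passes only in rows, so rows that do not move let the fingers close. The tool returns the time, the measured TCP pose, the force, the opening and the grip force at its end. only (a regular expression) keeps the lines of the reply that match it, lines (a string "A,B") keeps lines A to B, and quiet returns only ok. Input that does not fit is refused with a message, and nothing moves.
- ctrl.get_state(): the state, without advancing time (a new reading comes with each control period).
- ctrl.get_image(name): name is "side" or "top" or "wrist"; returns the picture (384x512x3 uint8, red, green, blue); there is no depth.
- ctrl.camera_model(name): a dict with "vertical_fov" (degrees; the focal length in pixels is half the picture's height over the tangent of half this angle, whatever the lens; pixels are square), "cx", "cy" (the principal point, pixels), "rvec" (rotation vector, rad) and "tvec" (3), from world to camera coordinates, as OpenCV has them; the wrist camera has in their place "hand_eye" (4x4, takes a point from camera to tool coordinates, whose origin is the TCP and whose axes are the flange's). Camera axes: x right, y down, z forward; pixel columns grow to the right and rows downward; lengths in m; the calibration is good to about 2 mm. A picture is of the moment at which its call begins: read the wrist's pose just before it. camera_model takes no time and is no camera call.
- ctrl.close_job(): hands the job in; it is judged then, once.
The state is a dict: "time": time; "joint_positions": joint angles; "qd": joint speeds; "joint_torque": joint torques, N m; "position": TCP position; "tool_rot": TCP orientation; "ft_force": force on the tool from outside, world axes, zero at the start; "torque": the same for the moment, N m; "grip_width": opening from 0.0 (shut) to 1.0 (fully open); "grip_force": force on a finger pad.
Only numpy, scipy, OpenCV 4.12 (cv2) and the standard library are available. Lean on these libraries where they do the work, as an engineer would, in place of code of your own. Each camera call takes 0.05 s, during which the arm holds its last target. There are 200 camera calls.

## Task

Slide the terracotta pot that stands on the board across to the middle of the ring clamp, between its open jaws, without lifting or tipping it. Then turn the clamp's collar by its red post all the way to the green mark, so that the jaws close round the pot's foot. Leave the jar on the board, the mug and the tool pot where they are.

Things in the scene. Friction and masses are not known exactly. Their poses are not given: they have to be found in the camera images.
- pot: open, hollow terracotta pot, 100 mm across its rim, 84 mm tall, tapering to a 76 mm foot; inside about 64 mm wide near the floor, 90 mm at the mouth; floor 6 mm thick; loose, about 0.25 kg. Starts upright on the board, on its left or its right station mark. Origin: centre of the underside, z up.
- board: fixed plywood board, 245 x 450 mm, its slick sealed top (friction about 0.35) 16 mm above the table and flat: marks, clamp head and collar ring lie flush. Origin: on the table under the clamp's centre; x away from the robot (turned up to 0.3 rad), y left. It reaches from x = -135 to +110 and y = -225 to +225 mm. Dark station circles at y = +160 and -160 mm; ring clamp in the middle.
- clamp_centre (a point): centre of the ring clamp on the board's top; the pot's foot goes here. Round it a grey head (84 mm radius, white circles), the collar ring (to 104 mm) and two blue V jaws, 19 mm high, at -x and +x, which move in along the board's x. The way in along y is free, 100 mm wide or more at the start; locked, the jaws leave about 2 mm round the foot.
- collar (a joint): angle of the clamp's collar, rad: 0 = open (white mark, jaws apart), 1.0 = locked (green mark, a stop); grows clockwise seen from above, about the vertical through clamp_centre. Starts between 0 and 0.2. Moderately stiff (about 2 N at the post), stays where it is left. Moves each jaw 30 mm inward in all.
- collar_post (a point): top centre of the collar's red post, 60 mm above the table: upright, round, 20 mm in diameter, free from 21 mm to 60 mm above the table, 112 mm from the clamp's centre on the robot's side. At 0 rad it stands to the right (208 deg in the board's frame, from x towards y), at 1.0 rad to the left (151 deg). Push it from the side or grip it.
- jar: white jar with blue dashes and closed perforated lid, 72 mm across, 86 mm tall, loose, upright on the other station mark of the board; leave alone. Origin: centre of the underside.
- mug: white mug with dark spots, 91 mm tall, loose on the table behind the board; leave alone. Origin: under its middle. (Behind it a fixed clear screen runs across the table at x = 0.875 m; another, 0.54 m high, stands to the left of the work along y = 0.3 m, from x = 0.31 to 0.73 m.)
- tool_pot: yellow pot with pens, 152 mm tall, loose on the table behind the board; leave alone. Origin: under its middle.

How it is judged:
On the way, in this order (a step that is already met when the one before it is completed fails the run):
1. the pot stands in the middle of the clamp (within 15 mm of its centre) while the collar is still open (under 0.4 rad) (horizontal distance between pot and clamp_centre below 0.015 m and value of joint collar below 0.4 rad and angle between pot's own z axis and vertical below 0.1 rad), for 0.2 s.
2. the collar is turned to the green mark (over 0.94 rad) (value of joint collar above 0.94 rad), for 0.2 s.
At the end, for the whole second after the job is handed in: The pot stands upright (within 0.08 rad) and at rest on the board, its foot within 8 mm of the clamp's centre, the collar is at the green mark (over 0.94 rad of 1.0), the jar stands upright within 20 mm of its start, and mug and tool pot are within 30 mm of theirs (value of joint collar above 0.94 rad and horizontal distance between pot and clamp_centre below 0.008 m and height (world z) of pot between 0.012 and 0.02 m and angle between pot's own z axis and vertical below 0.08 rad and linear speed of pot below 0.02 m/s and distance of jar from where it was at the start of the episode below 0.02 m and angle between jar's own z axis and vertical below 0.1 rad and distance of each of mug, tool_pot from where it was at the start of the episode below 0.03 m); the robot touches nothing.
It fails at once if the pot is lifted off the board (its underside's centre more than 12 mm above the board's top) (height (world z) of pot above 0.028 m).
It fails at once if the pot is tipped by more than 0.3 rad (angle between pot's own z axis and vertical above 0.3 rad).
It fails at once if the jar is pushed more than 20 mm or knocked over (distance of jar from where it was at the start of the episode above 0.02 m or angle between jar's own z axis and vertical above 0.3 rad).
It fails at once if the mug or the tool pot is pushed more than 30 mm (distance of any of mug, tool_pot from where it was at the start of the episode above 0.03 m).
It also fails if it takes over 67 s, if anything falls off the work surface, if the arm or the gripper's body presses on something with over 40 N, if the wrist force passes 120 N, or if a joint passes its speed limit or range.

## Working session

There is one attempt and no reset: what is moved stays moved. The work goes in short steps, Python scripts to look and compute and a tool call to move; the robot and the scene stay as the last step left them, time stands still between calls to the robot, and variables do not carry over. Pictures are saved under pics/ and viewed, at most 10 in all, crops included, and the job is handed in when it is done.

```bash
ls; mkdir -p pics
```

Run:
```python
from bench import ctrl
import cv2,numpy as np
s=ctrl.get_state();print(s['time'],s['position'],s['tool_rot'],s['grip_width'])
ims=[]
for n in ['top','side']:
    im=ctrl.get_image(n);cv2.imwrite(f'pics/{n}0.png',im[:,:,::-1]);print(n,ctrl.camera_model(n))
print(ctrl.camera_model('wrist'))
```

```text
bench.py
pics
0.0 [0.2516427  0.59870174 0.22144574] [-6.20696011e-01 -3.07934974e+00  3.03756217e-03] 1.002208648334975
top {'vertical_fov': 50.77629054725664, 'cx': 260.3989492844481, 'cy': 190.1124658476144, 'rvec': array([ 2.13801115, -2.18081982,  0.16720324]), 'tvec': array([-0.16491814,  0.60481384,  0.97781239])}
side {'vertical_fov': 57.02275586846356, 'cx': 254.71230153759097, 'cy': 191.03541496976447, 'rvec': array([ 0.03759897, -2.91883168,  1.09130041]), 'tvec': array([0.59628001, 0.19340942, 0.77111768])}
{'vertical_fov': 62.83241307533655, 'cx': 259.4593009864971, 'cy': 191.53405679192326, 'hand_eye': array([[-5.30930117e-04, -9.67786431e-01, -2.51772004e-01,
         6.76038258e-02],
       [ 9.99999843e-01, -4.68641735e-04, -3.07361103e-04,
        -8.48032908e-05],
       [ 1.79469036e-04, -2.51772128e-01,  9.67786528e-01,
        -1.62909248e-01],
       [ 0.00000000e+00,  0.00000000e+00,  0.00000000e+00,
         1.00000000e+00]])}
```

View pics/top0.png

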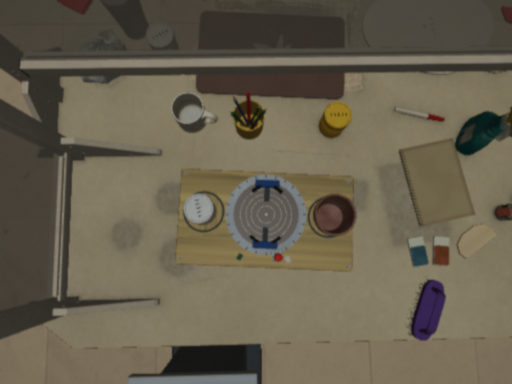

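View pics/side0.png

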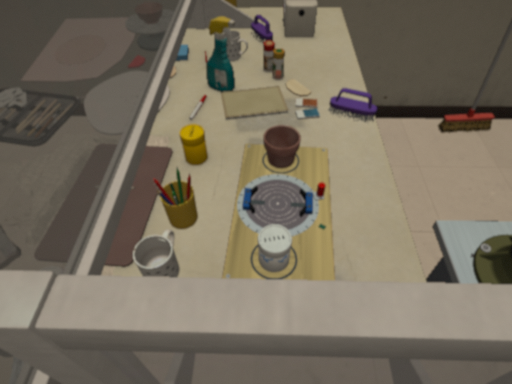

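Create h.py:
```python
import cv2,numpy as np
from bench import ctrl
from scipy.spatial.transform import Rotation as Rn
def cam(n,s=None):
    m=ctrl.camera_model(n);f=192/np.tan(np.radians(m['vertical_fov']/2))
    if n=='wrist':
        T=np.eye(4);T[:3,:3]=Rn.from_rotvec(s['tool_rot']).as_matrix();T[:3,3]=s['position'];T=T@m['hand_eye'];return f,m['cx'],m['cy'],T[:3,:3],T[:3,3]
    R=cv2.Rodrigues(m['rvec'])[0].T;return f,m['cx'],m['cy'],R,-R@m['tvec']
def ray(c,uv,z):
    f,cx,cy,R,o=c;uv=np.atleast_2d(uv).astype(float)
    d=np.c_[(uv[:,0]-cx)/f,(uv[:,1]-cy)/f,np.ones(len(uv))]@R.T
    return (o+d*((z-o[2])/d[:,2])[:,None])[:,:2]
def blobs(mask,amin=8):
    n,l,st,ce=cv2.connectedComponentsWithStats(mask.astype(np.uint8))
    return [(st[i,4],ce[i],l==i) for i in range(1,n) if st[i,4]>=amin]
```

Run:
```python
from h import *
im=cv2.imread('pics/top0.png');H,S,V=[x.astype(int) for x in cv2.split(cv2.cvtColor(im,cv2.COLOR_BGR2HSV))]
c=cam('top');print('cam',c[4])
roi=np.zeros(H.shape,bool);roi[165:275,170:360]=1
for n,m,z in [('blue',(H>100)&(H<125)&(S>130),.035),('red',((H<6)|(H>174))&(S>170)&(V>90),.06),('green',(H>60)&(H<95)&(S>80),.016),('pot',((H<12)|(H>165))&(S>50)&(V<140),.1)]:
    for a,ce,_ in blobs(m&roi): print(n,a,ce.round(1),ray(c,ce,z).round(4))
w=(H>14)&(H<28)&(S>70)&roi
b=max(blobs(w),key=lambda t:t[0]);ys,xs=np.nonzero(b[2])
P=ray(c,np.c_[xs,ys],.016);r=cv2.minAreaRect(P.astype(np.float32)*1000);print('board',r,b[0]);print(cv2.boxPoints(r))
cv2.imwrite('pics/t0c.png',cv2.resize(im[165:275,170:360],None,fx=4,fy=4,interpolation=cv2.INTER_CUBIC))
```

```text
cam [ 0.46324949 -0.15659333  1.05356219]
blue 129 [267.1 183.4] [[ 0.6193 -0.1945]]
blue 134 [264.6 244.3] [[ 0.4658 -0.1846]]
red 37 [278. 257.] [[ 0.4345 -0.2158]]
green 11 [239.2 256.5] [[ 0.4367 -0.1202]]
pot 1321 [334.5 214.5] [[ 0.5321 -0.35  ]]
pot 45 [277.8 256.7] [[ 0.4363 -0.213 ]]
board ((530.2100219726562, -189.70274353027344), (454.1761474609375, 248.86441040039062), 86.2101821899414) 9242
[[ 391.0402   -408.06967 ]
 [ 639.36035  -424.51877 ]
 [ 669.3799     28.664185]
 [ 421.0597     45.11328 ]]
```

Request:
inch_along --offsets '[[[0,0,-0.05],0,0],[[0,0,-0.1],0,0],[[0,0,-0.15],0,0],[[0,0,-0.2],0,0],[[0,0,-0.25],0,0],[[0,0,-0.3],0,0],[[0,0,-0.35],0,0],[[0,0,-0.38],0,0],[[0,0,-0.38],0,0],[[0,0,-0.38],0,0]]'

```text
time: 1.1
position: [0.2468, 0.5883, 0.5709]
tool_rot: [0.618, 3.071, 0.064]
ft_force: [0.4, 0.5, -0.7]
grip_width: 0.175
grip_force: 0.0
```

View pics/t0c.png

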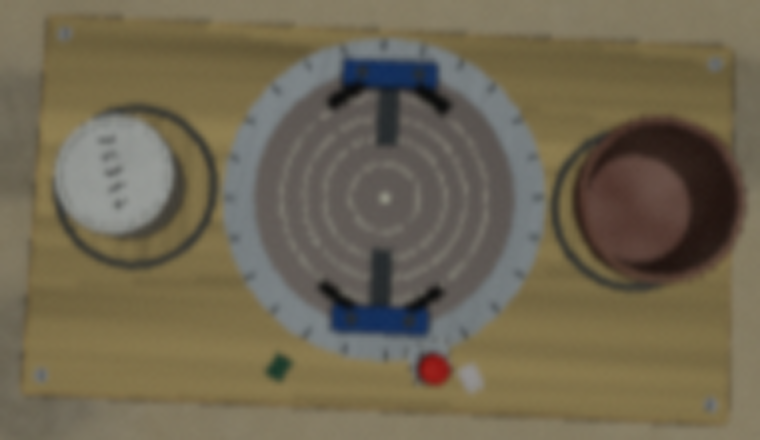

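Request:
inch_along --offsets '[[[0,-0.05,0],0,0],[[0,-0.1,-0.02],0,0],[[0,-0.14,-0.04],0,0],[[0,-0.14,-0.05],0,0],[[0,-0.14,-0.06],0,0],[[0,-0.14,-0.06],0,0],[[0,-0.14,-0.06],0,0]]'

```text
time: 1.8
position: [0.1911, 0.4567, 0.6108]
tool_rot: [0.616, 3.068, 0.085]
ft_force: [-0.9, 0.4, -0.6]
grip_width: 0.006
grip_force: 0.0
```

```bash
python3 -c "
from h import *
s=ctrl.get_state();print(s['joint_positions'],Rn.from_rotvec(s['tool_rot']).as_matrix().round(3))
for n in ['top']:
  c=cam(n)
print(ray(cam('top'),[[266,214.5],[265.6,214.1]],.016))
m=ctrl.camera_model('top');f=cam('top')[0]
K=np.array([[f,0,m['cx']],[0,f,m['cy']],[0,0,1]]);print(cv2.projectPoints(np.array([[.31,.3,.54],[.73,.3,.54],[.31,.3,0],[.73,.3,0]]),m['rvec'],m['tvec'],K,None)[0])
"
```

```text
[-1.77683274  0.06494548  0.61015971  0.9806111  -0.04182033  2.05217037
 -0.01485505] [[-0.922  0.386  0.022]
 [ 0.386  0.921  0.051]
 [-0.     0.055 -0.998]]
[[ 0.54159594 -0.19046767]
 [ 0.54264449 -0.18946352]]
[[[-129.91586933  384.37846535]]

 [[ -95.1437643    49.60471135]]

 [[  72.3205849   311.1354943 ]]

 [[  78.97891011  147.50515074]]]
```

Request:
inch_along --offsets '[[[0,0,0.01],0,0],[[-0.037,-0.02,0.01],0,0],[[-0.074,-0.04,0.01],0,0],[[-0.111,-0.06,0.01],0,0],[[-0.148,-0.08,0.01],0,0],[[-0.148,-0.08,0.01],0,0]]'

```text
time: 2.4
position: [0.3014, 0.3206, 0.5977]
tool_rot: [0.633, 3.064, 0.089]
ft_force: [-0.1, -0.7, 1.0]
grip_width: 0.009
grip_force: 0.0
```

```bash
python3 -c "
from h import *
s=ctrl.get_state();print(s['joint_positions'])"
```

```text
[-1.68510328 -0.12187788  0.7002908   1.14729787  0.07563875  2.02917648
  0.21264304]
```

Request:
inch_along --offsets '[[[-0.037,-0.02,0],0,0],[[-0.074,-0.04,0],0,0],[[-0.111,-0.06,0],0,0],[[-0.148,-0.09,0],0,0],[[-0.18,-0.13,0],0,0],[[-0.2,-0.18,0],0,0],[[-0.22,-0.23,0],0,0],[[-0.24,-0.28,0],0,0],[[-0.24,-0.28,0],0,0],[[-0.24,-0.28,0],0,0]]'

```text
time: 3.4
position: [0.4101, -0.0269, 0.5808]
tool_rot: [0.627, 3.066, 0.09]
ft_force: [-0.3, 0.1, -0.6]
grip_width: 0.008
grip_force: 0.0
```

```bash
python3 -c "
from h import *
s=ctrl.get_state();print(s['joint_positions'],Rn.from_rotvec(s['tool_rot']).as_matrix().round(3))"
```

```text
[-1.12176823 -0.27304607  0.83740338  1.23313208  0.17617396  2.0497866
  0.95285434] [[-0.92   0.392  0.022]
 [ 0.392  0.918  0.054]
 [ 0.001  0.059 -0.998]]
```

Request:
inch_along --offsets '[[[-0.02,-0.03,0.02],-0.1,0],[[-0.04,-0.06,0.05],-0.2,0],[[-0.06,-0.09,0.08],-0.3,0],[[-0.08,-0.12,0.11],-0.337,0],[[-0.1,-0.15,0.14],-0.337,0],[[-0.12,-0.18,0.17],-0.337,0],[[-0.14,-0.21,0.2],-0.337,0],[[-0.153,-0.231,0.23],-0.337,0],[[-0.153,-0.231,0.25],-0.337,0],[[-0.153,-0.231,0.25],-0.337,0],[[-0.153,-0.231,0.25],-0.337,0]]'

```text
time: 4.5
position: [0.4694, -0.2799, 0.3177]
tool_rot: [0.088, 3.12, 0.087]
ft_force: [0.8, -0.8, 0.5]
grip_width: 0.008
grip_force: 0.0
```

```bash
python3 -c "
from h import *
s=ctrl.get_state();print(s['joint_positions'],Rn.from_rotvec(s['tool_rot']).as_matrix().round(3))
im=ctrl.get_image('wrist');cv2.imwrite('pics/w1.png',im[:,:,::-1]);print(s['position'])"
```

```text
[-0.56633667  0.13850772  1.21981118  1.5787465  -0.1865498   1.53293017
  2.17449961] [[-0.998  0.056  0.021]
 [ 0.057  0.997  0.055]
 [-0.017  0.056 -0.998]]
[ 0.46935993 -0.27994891  0.31772841]
```

View pics/w1.png

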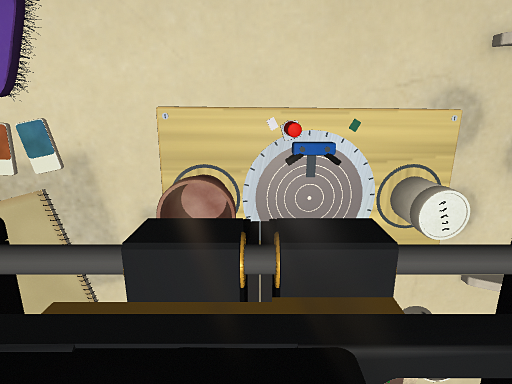

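```bash
python3 -c "
from h import *
im=cv2.imread('pics/w1.png');s=ctrl.get_state();c=cam('wrist',s)
g=cv2.cvtColor(im,cv2.COLOR_BGR2GRAY)
H,S,V=[x.astype(int) for x in cv2.split(cv2.cvtColor(im,cv2.COLOR_BGR2HSV))]
w=np.zeros(g.shape,bool);w[194:203,304:314]=1
for a,ce,_ in blobs((g>160)&w,3):print('dot',a,ce,ray(c,ce,.016))
w=np.zeros(g.shape,bool);w[110:145,270:320]=1
for a,ce,_ in blobs(((H<6)|(H>174))&(S>170)&(V>150)&w):print('red',a,ce,ray(c,ce,.06))
print(ray(c,[[158,107],[461,110]],.016))
"
```

```text
dot 13 [308.84615385 197.53846154] [[ 0.54568597 -0.1908012 ]]
red 152 [294.31578947 129.57236842] [[ 0.4360524  -0.21799385]]
[[ 0.39714479 -0.40255294]
 [ 0.42648722  0.03853146]]
```

Request:
inch_along --offsets '[[[-0.02,-0.03,0.03],0,0],[[-0.04,-0.06,0.06],0,0],[[-0.062,-0.082,0.09],0,0],[[-0.062,-0.082,0.12],0,0],[[-0.062,-0.082,0.12],0,0],[[-0.062,-0.082,0.12],0,0]]'

```text
time: 5.15
position: [0.5293, -0.3602, 0.197]
tool_rot: [0.089, 3.116, 0.087]
ft_force: [0.4, 0.7, 1.4]
grip_width: 0.005
grip_force: 0.0
```

```bash
python3 -c "
from h import *
s=ctrl.get_state();print(s['joint_positions'],s['position'],Rn.from_rotvec(s['tool_rot']).as_matrix().round(3))
im=ctrl.get_image('side');cv2.imwrite('pics/s1.png',cv2.resize(im[80:300,200:420,::-1],None,fx=2.5,fy=2.5))"
```

```text
[-0.19743419  0.5061679   1.08903444  1.53282567 -0.50636511  1.40768877
  2.45030393] [ 0.5292638  -0.36017613  0.19701396] [[-0.998  0.057  0.025]
 [ 0.058  0.997  0.055]
 [-0.021  0.056 -0.998]]
```

View pics/s1.png

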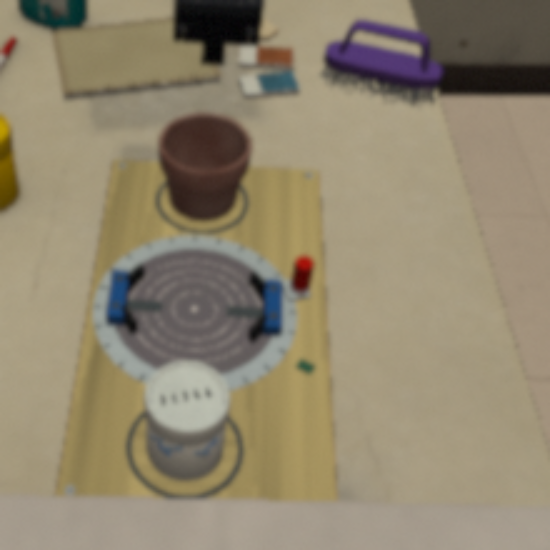

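Request:
inch_along --offsets '[[[0,0.002,0.04],0,0],[[0,0.002,0.08],0,0],[[0,0.002,0.11],0,0],[[0,0.002,0.13],0,0],[[0,0.002,0.145],0,0],[[0,0.002,0.155],0,0],[[0,0.002,0.155],0,0],[[0,0.002,0.155],0,0]]'

```text
time: 6.0
position: [0.5321, -0.3518, 0.0419]
tool_rot: [0.094, 3.116, 0.085]
ft_force: [0.4, 0.0, -0.1]
grip_width: 0.006
grip_force: 0.0
```

```bash
python3 -c "
from h import *
s=ctrl.get_state();print(s['joint_positions'],Rn.from_rotvec(s['tool_rot']).as_matrix().round(3))"
```

```text
[-0.1472096   0.6407543   0.9787869   1.69240807 -0.63529975  1.1605539
  2.53265294] [[-0.998  0.06   0.025]
 [ 0.061  0.997  0.054]
 [-0.021  0.055 -0.998]]
```

Request:
inch_along --offsets '[[[0,0.008,0],0,0],[[0,0.016,0.001],0,0],[[0,0.026,0.001],0,0],[[0,0.038,0.002],0,0],[[0,0.052,0.003],0,0],[[-0.001,0.066,0.004],0,0],[[-0.001,0.08,0.0045],0,0],[[-0.001,0.094,0.005],0,0],[[-0.001,0.108,0.006],0,0],[[-0.002,0.121,0.007],0,0],[[-0.002,0.133,0.0075],0,0],[[-0.002,0.143,0.008],0,0],[[-0.002,0.151,0.0085],0,0],[[-0.002,0.157,0.009],0,0],[[-0.002,0.162,0.009],0,0],[[-0.002,0.166,0.0095],0,0],[[-0.002,0.166,0.0095],0,0],[[-0.002,0.166,0.0095],0,0]]'

```text
time: 7.8
position: [0.5434, -0.1856, 0.0404]
tool_rot: [0.095, 3.118, 0.086]
ft_force: [-0.3, -2.9, 3.8]
grip_width: 0.003
grip_force: 2.0
```

Create m.py:
```python
from h import *
import sys
s=ctrl.get_state();im=ctrl.get_image('top')[:,:,::-1].copy();cv2.imwrite('pics/'+sys.argv[1],im)
print(s['joint_positions'].round(3),Rn.from_rotvec(s['tool_rot']).as_matrix().round(3))
cv2.imwrite('pics/c'+sys.argv[1],cv2.resize(im[165:275,170:360],None,fx=4,fy=4,interpolation=cv2.INTER_CUBIC))
```

```bash
python3 m.py t2.png; python3 -c "
import sys;sys.path.insert(0,'.')
from h import *
im=ctrl.get_image('side')[:,:,::-1];cv2.imwrite('pics/s2.png',im);a=cv2.imread('pics/ct2.png');b=cv2.resize(im[110:290,200:360],None,fx=2.4,fy=2.4);b=b[:440]
w=np.hstack([a[:,240:640],b[:,:380]]);cv2.imwrite('pics/j2.png',w)"
```

```text
[-0.52   0.512  1.042  1.871 -0.572  1.075  2.27 ] [[-0.998  0.06   0.023]
 [ 0.061  0.997  0.055]
 [-0.019  0.056 -0.998]]Traceback (most recent call last):
  File "<string>", line 5, in <module>
    w=np.hstack([a[:,240:640],b[:,:380]]);cv2.imwrite('pics/j2.png',w)
    return _nx.concatenate(arrs, 1, dtype=dtype, casting=casting)
           ~~~~~~~~~~~~~~~^^^^^^^^^^^^^^^^^^^^^^^^^^^^^^^^^^^^^^^
ValueError: all the input array dimensions except for the concatenation axis must match exactly, but along dimension 0, the array at index 0 has size 440 and the array at index 1 has size 432
```

```bash
python3 -c "
from h import *
im=cv2.imread('pics/s2.png');a=cv2.imread('pics/ct2.png');b=cv2.resize(im[110:290,200:360],None,fx=2.4,fy=2.4)
cv2.imwrite('pics/j2.png',np.hstack([a[:432,240:640],b]))"
```

```text
(no output)
```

View pics/j2.png

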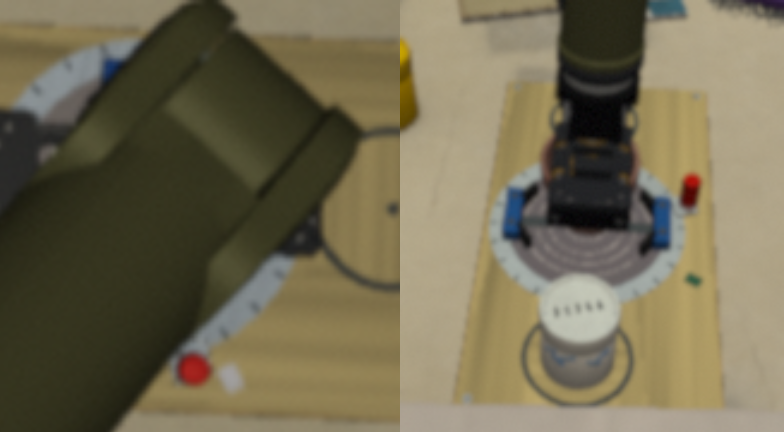

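Request:
inch_along --offsets '[[[0,0.004,0],0,0],[[0,0.008,0],0,0],[[0,0.011,0.001],0,0],[[0,0.012,0.001],0,0],[[0,0.012,0.001],0,0],[[0,0.012,0.001],0,0],[[0,0.006,0.001],0,0],[[0,0,0],0,0],[[0,-0.004,-0.02],0,0],[[0,-0.004,-0.05],0,0],[[0,-0.004,-0.09],0,0],[[0,-0.004,-0.13],0,0],[[0,-0.004,-0.17],0,0],[[0.04,-0.004,-0.2],0,0],[[0.08,-0.004,-0.22],0,0],[[0.08,-0.004,-0.22],0,0],[[0.08,-0.004,-0.22],0,0]]'

```text
time: 9.6
position: [0.4573, -0.1966, 0.2589]
tool_rot: [0.094, 3.115, 0.095]
ft_force: [0.1, -0.3, -0.4]
grip_width: 0.003
grip_force: 0.0
```

```bash
python3 -c "
from h import *
s=ctrl.get_state();im=ctrl.get_image('wrist')[:,:,::-1];print(s['position'],s['joint_positions']);c=cam('wrist',s);np.save('st.npy',np.r_[s['position'],s['tool_rot']])
cv2.imwrite('pics/w3.png',im)"
```

```text
[ 0.4572577  -0.19659404  0.25889483] [-0.80946214 -0.13029447  1.14165536  1.79341252  0.05374692  1.39830682
  1.83034054]
```

View pics/w3.png

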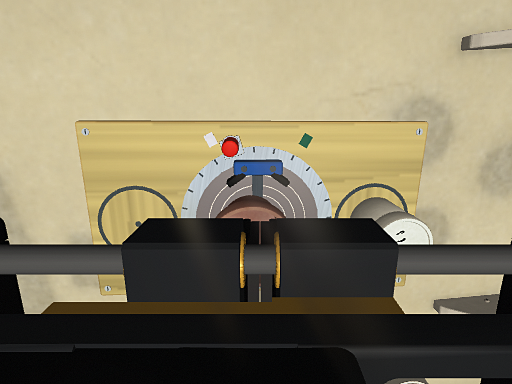

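Create arc.py:
```python
from h import *
import sys
from scipy.optimize import least_squares
im=cv2.imread('pics/'+sys.argv[1]);st=np.load('st.npy');c=cam('wrist',dict(position=st[:3],tool_rot=st[3:]))
H,S,V=[x.astype(int) for x in cv2.split(cv2.cvtColor(im,cv2.COLOR_BGR2HSV))]
m=((H<12)|(H>170))&(S>70)&(V>50);m[:int(sys.argv[2])]=0;m[int(sys.argv[3]):]=0
b=max(blobs(m),key=lambda t:t[0]);print(b[0],b[1])
cols=np.unique(np.nonzero(b[2])[1]);top=np.array([np.nonzero(b[2][:,x])[0][0] for x in cols])
k=top<int(sys.argv[3])-4;P=ray(c,np.c_[cols[k],top[k]-.5],.1)
r=least_squares(lambda p:np.hypot(*(P-p).T)-.05,P.mean(0)+[.04,0],loss='soft_l1',f_scale=.001)
print('pot',r.x,'rms',np.sqrt((r.fun**2).mean()),len(P))
e=r.x-[.544,-.1905];print('err board',e@[.998,-.066],e@[.066,.998])
```

```bash
python3 arc.py w3.png 180 219
```

```text
1041 [251.13928915 209.09702209]
pot [ 0.53376127 -0.20065321] rms 0.0021312979098349004 65
err board -0.009548137887493407 -0.010808657251534355
```

Request:
inch_along --offsets '[[[0,0.05,-0.03],0,0],[[0,0.1,-0.05],0,0],[[0,0.15,-0.05],0,0],[[0,0.2,-0.05],0,0],[[0,0.24,-0.05],0,0],[[0,0.25,-0.05],0,0],[[0,0.25,-0.05],0,0]]'

```text
time: 10.35
position: [0.4722, 0.0527, 0.3202]
tool_rot: [0.087, 3.122, 0.081]
ft_force: [-1.3, -1.0, 1.1]
grip_width: 0.005
grip_force: 0.0
```

```bash
python3 m.py t3.png
```

```text
[-0.921 -0.173  0.701  1.744  0.065  1.5    1.286] [[-0.998  0.055  0.019]
 [ 0.056  0.997  0.051]
 [-0.016  0.052 -0.998]]
```

View pics/ct3.png

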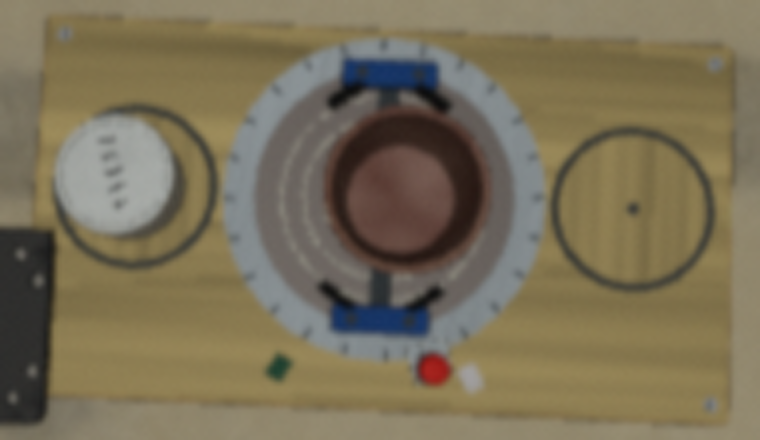

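Create top.py:
```python
from h import *
import sys
im=cv2.imread('pics/'+sys.argv[1]);H,S,V=[x.astype(int) for x in cv2.split(cv2.cvtColor(im,cv2.COLOR_BGR2HSV))];c=cam('top')
m=((H<12)|(H>165))&(S>50)&(V<140);m[:,:230]=0;m[:180]=0;m[240:]=0
b=max(blobs(m),key=lambda t:t[0]);k=b[2].astype(np.uint8)
ct=max(cv2.findContours(k,cv2.RETR_EXTERNAL,cv2.CHAIN_APPROX_NONE)[0],key=cv2.contourArea)
for nm,p in [('c',b[1]),('hullcirc',cv2.minEnclosingCircle(ct)[0]),('ell',cv2.fitEllipse(ct)[0])]:
    P=ray(c,p,.1)[0];e=P-[.5435,-.1902];print(nm,b[0],P.round(4),'board err',(e@[.998,-.066]).round(4),(e@[.066,.998]).round(4))
r=((H<6)|(H>174))&(S>170)&(V>90);r[:250]=0;r[265:]=0;r[:,:230]=0;r[:,300:]=0
for a,p,_ in blobs(r): 
    P=ray(c,p,.06)[0]; d=P-[.5435,-.1902];print('post',a,P.round(4),np.hypot(*d).round(4),'collar',np.radians(208)-(np.arctan2(-d[1],-d[0])+.066+np.pi))
```

```bash
python3 top.py t3.png; python3 top.py t0.png; python3 - <<'E'
E
python3 top.py top0.png
```

```text
c 1426 [ 0.5412 -0.2006] board err -0.0016 -0.0106
hullcirc 1426 [ 0.5415 -0.2003] board err -0.0013 -0.0102
ell 1426 [ 0.5412 -0.2006] board err -0.0016 -0.0106
post 38 [ 0.4344 -0.216 ] 0.1121 collar 0.19072580874338785
c 1321 [ 0.5321 -0.35  ] board err -0.0008 -0.1603
hullcirc 1321 [ 0.5319 -0.35  ] board err -0.001 -0.1603
ell 1321 [ 0.5321 -0.35  ] board err -0.0008 -0.1602
post 37 [ 0.4345 -0.2158] 0.112 collar 0.19209521939673202[ WARN:0@0.500] global loadsave.cpp:275 findDecoder imread_('pics/t0.png'): can't open/read file: check file path/integrity
Traceback (most recent call last):
  File "top.py", line 3, in <module>
    im=cv2.imread('pics/'+sys.argv[1]);H,S,V=[x.astype(int) for x in cv2.split(cv2.cvtColor(im,cv2.COLOR_BGR2HSV))];c=cam('top')
                                                                               ~~~~~~~~~~~~^^^^^^^^^^^^^^^^^^^^^^
cv2.error: OpenCV(4.12.0) /io/opencv/modules/imgproc/src/color.cpp:199: error: (-215:Assertion failed) !_src.empty() in function 'cvtColor'
```

Request:
inch_along --offsets '[[[-0.01,-0.05,0],0,0],[[-0.02,-0.1,0.02],0,0],[[-0.035,-0.15,0.04],0,0],[[-0.05,-0.2,0.07],0,0],[[-0.07,-0.24,0.1],0,0],[[-0.079,-0.253,0.13],0,0],[[-0.079,-0.253,0.14],0,0],[[-0.079,-0.253,0.14],0,0],[[-0.079,-0.253,0.16],0,0],[[-0.079,-0.253,0.19],0,0],[[-0.079,-0.253,0.22],0,0],[[-0.079,-0.253,0.245],0,0],[[-0.079,-0.253,0.26],0,0],[[-0.079,-0.253,0.266],0,0],[[-0.079,-0.253,0.266],0,0],[[-0.079,-0.253,0.266],0,0]]'

```text
time: 12.0
position: [0.543, -0.1929, 0.0455]
tool_rot: [0.094, 3.115, 0.086]
ft_force: [0.0, 0.6, 0.5]
grip_width: 0.0
grip_force: 0.0
```

```bash
python3 -c "
from h import *
s=ctrl.get_state();print(s['joint_positions'],Rn.from_rotvec(s['tool_rot']).as_matrix().round(3))"
```

```text
[-0.46412032  0.47299664  0.97853069  1.86261347 -0.51782606  1.06419217
  2.24008208] [[-0.998  0.06   0.025]
 [ 0.061  0.997  0.054]
 [-0.022  0.056 -0.998]]
```

Request:
inch_along --offsets '[[[-0.001,0.008,0.001],0,0],[[-0.001,0.014,0.003],0,0],[[-0.001,0.018,0.004],0,0],[[-0.001,0.022,0.004],0,0],[[-0.001,0.025,0.004],0,0],[[-0.001,0.028,0.005],0,0],[[-0.001,0.029,0.005],0,0],[[-0.001,0.029,0.005],0,0]]'

```text
time: 12.8
position: [0.5451, -0.1637, 0.0408]
tool_rot: [0.095, 3.117, 0.086]
ft_force: [0.4, -3.1, 3.5]
grip_width: 0.004
grip_force: 2.0
```

Request:
inch_along --offsets '[[[0,-0.01,0],0,0],[[0,-0.028,0],0,0],[[0,-0.03,-0.02],0,0],[[0,-0.03,-0.05],0,0],[[0,-0.03,-0.1],0,0],[[0,-0.03,-0.15],0,0],[[0.03,0.02,-0.2],0,0],[[0.06,0.07,-0.24],0,0],[[0.08,0.12,-0.25],0,0],[[0.08,0.17,-0.25],0,0],[[0.08,0.22,-0.25],0,0],[[0.08,0.24,-0.25],0,0],[[0.08,0.24,-0.25],0,0]]'

```text
time: 14.1
position: [0.472, 0.0736, 0.3021]
tool_rot: [0.08, 3.12, 0.09]
ft_force: [0.7, 1.1, 0.3]
grip_width: 0.005
grip_force: 0.0
```

```bash
python3 m.py t4.png; python3 top.py t4.png
```

```text
[-1.054 -0.186  0.783  1.778  0.082  1.461  1.235] [[-0.999  0.051  0.021]
 [ 0.052  0.997  0.057]
 [-0.018  0.058 -0.998]]
c 1417 [ 0.5425 -0.1909] board err -0.001 -0.0007
hullcirc 1417 [ 0.5424 -0.1913] board err -0.001 -0.0011
ell 1417 [ 0.5425 -0.1909] board err -0.0009 -0.0008
post 37 [ 0.4345 -0.2158] 0.112 collar 0.19209521939673202
```

Request:
inch_along --offsets '[[[0.01,-0.05,0],0,0],[[0.02,-0.1,0],0,0],[[0.025,-0.15,0],0,0],[[0.025,-0.2,0.02],0,0],[[0.025,-0.25,0.05],0,0],[[0.025,-0.3,0.08],0,0],[[0.025,-0.34,0.11],0,0],[[0.025,-0.352,0.13],0,0],[[0.025,-0.352,0.14],0,0],[[0.025,-0.352,0.14],0,0],[[0.025,-0.352,0.14],0,0]]'

```text
time: 15.25
position: [0.4305, -0.2752, 0.143]
tool_rot: [0.097, 3.117, 0.088]
ft_force: [-0.3, 0.1, 0.7]
grip_width: 0.005
grip_force: 0.0
```

```bash
python3 -c "
from h import *
s=ctrl.get_state();R=Rn.from_rotvec(s['tool_rot']).as_matrix();print(s['joint_positions'],R.round(3),R.T@(np.array([.434,-.262,.04])-s['position']))
im=ctrl.get_image('wrist')[:,:,::-1];c=cam('wrist',s);cv2.imwrite('pics/w5.png',im)
H,S,V=[x.astype(int) for x in cv2.split(cv2.cvtColor(im,cv2.COLOR_BGR2HSV))]
for a,ce,_ in blobs(((H<6)|(H>174))&(S>170)&(V>150),60):print('red',a,ce,ray(c,ce,.06))
"
```

```text
[-0.55815342  0.18058674  1.23015354  1.91747877 -0.24640963  1.18978607
  2.27193487] [[-0.998  0.061  0.024]
 [ 0.063  0.997  0.055]
 [-0.02   0.057 -0.998]] [-0.00057031  0.00750479  0.10361348]
red 364 [324.29395604 193.93406593] [[ 0.43495833 -0.21778725]]
```

Request:
inch_along --offsets '[[[0,0.006,0.03],0,0],[[0,0.006,0.06],0,0],[[0,0.006,0.085],0,0],[[0,0.006,0.1],0,0],[[0,0.006,0.103],0,0],[[0,0.006,0.103],0,0],[[0,0.006,0.103],0,0]]'

```text
time: 16.0
position: [0.4352, -0.2631, 0.0416]
tool_rot: [0.093, 3.114, 0.087]
ft_force: [-0.2, -0.1, 0.1]
grip_width: 0.006
grip_force: 0.0
```

```bash
python3 -c "
from h import *
s=ctrl.get_state();R=Rn.from_rotvec(s['tool_rot']).as_matrix();print(s['joint_positions'])
for a in [193,185,180,170,160,152,147]:
  a=np.radians(a);p=np.array([.5435+.112*np.cos(a),-.1902+.112*np.sin(a)-.02,.04]);print((R.T@(p-s['position'])).round(4))
"
```

```text
[-0.41932487  0.35332694  1.09775701  2.0203117  -0.44373996  1.01428884
  2.41363304]
[0.0025 0.0274 0.0031]
[0.0059 0.0427 0.0039]
[0.0069 0.0524 0.0044]
[0.0064 0.0719 0.0055]
[0.0024 0.0909 0.0067]
[-0.003   0.1055  0.0077]
[-0.0075  0.1142  0.0083]
```

Push along the arc, slowly, stopping just short of the end first.

Request:
inch_along --offsets '[[[0.002,0.015,0.002],0,0],[[0.0025,0.027,0.003],0,0],[[0.004,0.035,0.0035],0,0],[[0.006,0.043,0.004],0,0],[[0.007,0.052,0.0045],0,0],[[0.007,0.062,0.005],0,0],[[0.006,0.072,0.0055],0,0],[[0.005,0.081,0.006],0,0],[[0.002,0.091,0.007],0,0],[[0,0.098,0.007],0,0],[[-0.003,0.105,0.008],0,0],[[-0.005,0.11,0.008],0,0],[[-0.005,0.11,0.008],0,0],[[-0.005,0.11,0.008],0,0]]'

```text
time: 17.4
position: [0.4457, -0.1529, 0.038]
tool_rot: [0.094, 3.117, 0.087]
ft_force: [-0.9, -0.1, -0.2]
grip_width: 0.004
grip_force: 0.0
```

```bash
python3 -c "
from h import *
s=ctrl.get_state();R=Rn.from_rotvec(s['tool_rot']).as_matrix();print(s['joint_positions'],R.round(3))
im=ctrl.get_image('wrist')[:,:,::-1];cv2.imwrite('pics/w6.png',im)
b=ctrl.get_image('side')[:,:,::-1];cv2.imwrite('pics/s6.png',b)
b=cv2.resize(b[130:280,220:350],(416,480));a=cv2.resize(im,(384,288));a=np.vstack([a,np.zeros((192,384,3),np.uint8)])
cv2.imwrite('pics/j6.png',np.hstack([a,b]))"
```

```text
[-0.72120192  0.23020636  1.14128706  2.11696046 -0.33148723  0.95462861
  2.11672962] [[-0.998  0.06   0.023]
 [ 0.061  0.997  0.055]
 [-0.02   0.056 -0.998]]
```

View pics/j6.png

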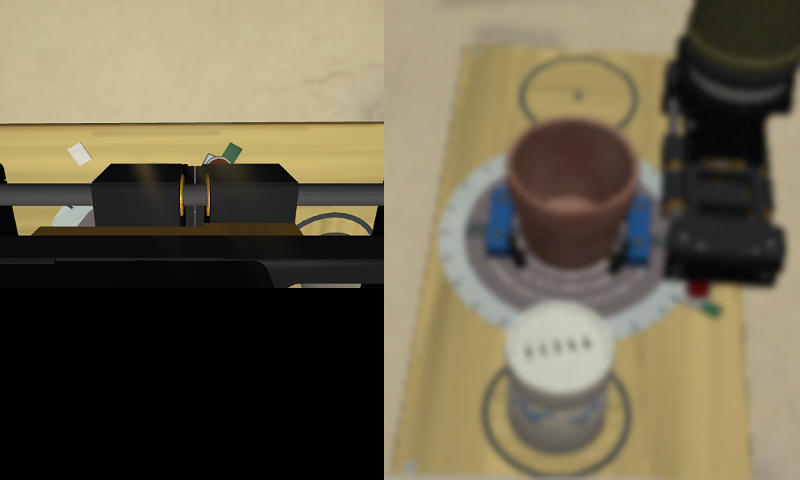

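Request:
inch_along --offsets '[[[-0.002,0.003,0],0,0],[[-0.003,0.006,0.001],0,0],[[-0.003,0.006,0.001],0,0]]'

```text
time: 17.8
position: [0.4491, -0.1478, 0.0375]
tool_rot: [0.095, 3.117, 0.085]
ft_force: [0.2, -1.0, 0.0]
grip_width: 0.007
grip_force: 0.9
```

Request:
inch_along --offsets '[[[-0.001,0.003,0],0,0],[[-0.002,0.005,0],0,0],[[-0.002,0.005,0],0,0]]'

```text
time: 18.1
position: [0.4493, -0.1475, 0.0375]
tool_rot: [0.098, 3.12, 0.076]
ft_force: [-4.5, -12.4, 1.0]
grip_width: 0.006
grip_force: 6.0
```

Request:
inch_along --offsets '[[[0.002,-0.01,0],0,0],[[0.005,-0.03,0],0,0],[[0.01,-0.05,-0.02],0,0],[[0.01,-0.05,-0.06],0,0],[[0.01,-0.05,-0.11],0,0],[[0.01,-0.05,-0.16],0,0],[[0.01,-0.03,-0.2],0,0],[[0.01,0.02,-0.22],0,0],[[0.01,0.07,-0.23],0,0],[[0.01,0.12,-0.23],0,0],[[0,0.17,-0.23],0,0],[[0,0.21,-0.23],0,0],[[0,0.23,-0.23],0,0],[[0,0.23,-0.23],0,0]]'

```text
time: 19.5
position: [0.4588, 0.0783, 0.2797]
tool_rot: [0.084, 3.12, 0.087]
ft_force: [-0.8, -0.1, 0.0]
grip_width: 0.001
grip_force: 0.0
```

```bash
python3 m.py t7.png; python3 top.py t7.png
```

```text
[-0.852 -0.174  0.592  1.837  0.05   1.415  1.246] [[-0.998  0.053  0.021]
 [ 0.054  0.997  0.055]
 [-0.018  0.056 -0.998]]
c 1395 [ 0.5419 -0.191 ] board err -0.0015 -0.0009
hullcirc 1395 [ 0.5414 -0.1906] board err -0.0021 -0.0005
ell 1395 [ 0.5419 -0.191 ] board err -0.0015 -0.0009
post 32 [ 0.4479 -0.1281] 0.114 collar 0.9989370088194001
```

View pics/ct7.png

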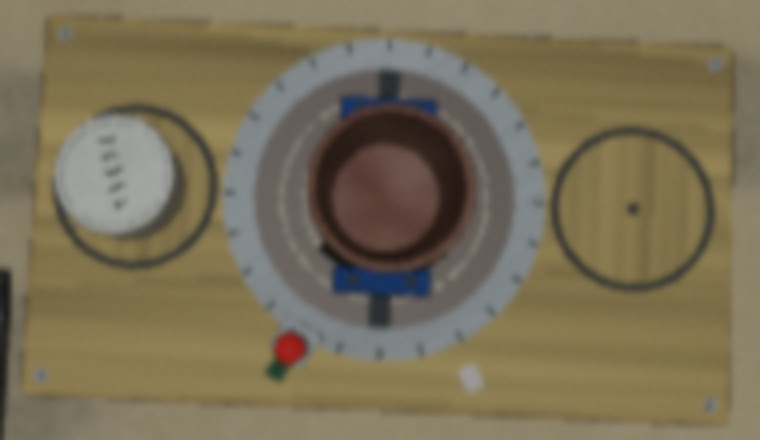

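The picture shows the post (290,347) beside the green mark, the jaws closed round the pot, and the jar where it was. The collar measures about 1.0 rad and the pot is within 2 mm of centre.

```bash
python3 -c "
from bench import ctrl
print(ctrl.close_job())"
```

```text
the job is handed in; nothing more can be done
None
```

The job is handed in after about 20 s on the robot's clock: by my last measurement the pot is about 2 mm from the clamp's centre, the collar is at about 1.0 rad on the green mark, and the jar looks unmoved; I did not re-measure the mug and tool pot, and no verdict came back.

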